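Gather the weights in the tray corner by the beaker

TASK

Take the tray by its lug and tilt it until all four steel weights have slid together into the one corner of the tray nearest the white beaker, ready to be poured, without tipping any out or pushing over or shoving the beaker and the other glassware around it. Finish while still gripping the tray and holding it clearly tilted and still, with the lug end raised; the low end may rest on the bench, but the tray must not lean on anything standing there.

Things in the scene. Friction and masses are not known exactly. Their poses are not given: they have to be found in the camera images.
- tray: loose open grey plastic tray, 200 mm (its x, away from the robot) by 150 mm (its y, left), 45 mm tall, walls and floor 5 mm, 0.28 to 0.44 kg empty; origin at the centre of its underside, z up. The weights slide in it at a slope of about 9 to 13 degrees; on the bench it grips better. Its +x end wall, away from the robot, carries the lug to grip by
- tray_grip (a point): centre of the top edge of the tray's lug, at (103, 0, 80) mm in the tray's frame. The lug is an upright flat plate in the middle of the +x end wall, 44 mm wide along y and 12 mm thick along x (x from 97 to 109 mm), rising 35 mm above the rim
- corner_left (a point): inner floor corner of the tray at its -x, +y end (near the robot, left), at (-95, 70, 5) mm in the tray's frame
- corner_right (a point): inner floor corner of the tray at its -x, -y end (near the robot, right), at (-95, -70, 5) mm in the tray's frame
- beaker: open white plastic beaker, mouth up, 76 mm across at the rim, 95 mm tall, light; stands beside the tray near one of the two corners close to the robot, on the left (+y of the tray) or on the right (-y), 35 mm or more clear of its side wall. Origin at the centre of its underside
- flask: conical glass flask, 84 mm across at the foot, narrow neck, 120 mm tall, standing on the tray's other side from the beaker; not part of the job. Origin at the centre of its underside
- vial: small clear capped vial, 26 mm across, 50 mm tall, left of the tray near its lug end; not part of the job. Origin at the centre of its underside
- jar: amber glass jar with a lid, 52 mm across, 70 mm tall, right of the tray near its lug end; not part of the job. Origin at the centre of its underside
- mass0: one of four identical loose steel weights lying in the tray: an upright stepped disc 18 mm across at the foot, 14 mm at the head, 15 mm tall, 30 g; origin at the centre of its underside
- mass1: one of four identical loose steel weights lying in the tray: an upright stepped disc 18 mm across at the foot, 14 mm at the head, 15 mm tall, 30 g; origin at the centre of its underside
- mass2: one of four identical loose steel weights lying in the tray: an upright stepped disc 18 mm across at the foot, 14 mm at the head, 15 mm tall, 30 g; origin at the centre of its underside
- mass3: one of four identical loose steel weights lying in the tray: an upright stepped disc 18 mm across at the foot, 14 mm at the head, 15 mm tall, 30 g; origin at the centre of its underside
Things that resemble listed ones, but are neither listed nor needed, are in the scene too. Several things have the shape of the vial; the one meant has the colours described above.

How it is judged:
By the outcome, as a careful person would: the job done as asked, in the order asked, and still so for the second after the job is handed in, while the arm keeps its last pose, push and grip.
It also fails if it takes over 40 s, if anything falls off the work surface, if the arm or the gripper's body presses on something with over 40 N, if the wrist force passes 120 N, or if a joint passes its speed limit or range.

ROBOT

A 6-joint arm with a two-finger parallel gripper is mounted at the origin on the work surface. World frame = base frame: x ahead of the robot, y to its left, z up, the work surface at z = 0. Lengths are in m, angles in rad, forces in N, time in s.
With the tool pointing down it reaches from about 0.225 to 0.725 m from the base axis. Payload 3.1 kg.
Tool frame: the origin (TCP) lies on the mounting face of the last link; the fingertips stand 173 mm ahead of it and the grasp point (between the pads) lies 155 mm ahead of it; z points along the fingers, x is the direction in which the jaws open and shut, and the axes are right-handed (so a half turn about z gives the same grasp; the last joint's range is limited). The gripper opens to 85 mm and grips with 20 to 120 N. Pads are 22 mm wide; open, the fingers measure 114 mm over their backs; the gripper's body (76 mm by 85 mm) begins 54 mm behind the grasp point. The pads swing forward as they close: fully open they stand 13 mm farther back than shut.
Start: joints at [-1.314, 0.048, 0.099, 1.622, 0, 1.443], TCP at [0.197, -0.487, 0.405] pointing down, gripper open.
Joint ranges: [-2.91, 2.91], [-0.99, 1.94], [-1.21, 1.42], [-2.12, 2.29], [-1.49, 1.47], [-3.14, 3.14]. Speed limits (rad/s): [2.79, 2.79, 3.14, 3.14, 3.14, 3.14].

INTERFACE

Orientations are given as a rotation vector (axis times angle).
In Python, from cell import state, eyes, hand_in gives the robot as it stands.
- The arm moves only by the tool servo_tool, never from a script. Its argument "series" is text: rows parted by semicolons, each of 6 numbers parted by spaces: the shift along the tool's x, y, z in mm, then the turn, a rotation vector about the tool's x, y, z in degrees. A call has exactly 10 rows; each row shifts and turns the commanded pose from where the row before left it, along the tool's axes as they then stand; what a row does not reach is not made up. A row lasts 1/12 s, in which the tool goes at most 41.7 mm and 7.16 degrees, less where a joint would pass 70% of its speed; a pose out of reach is approached as far as the arm can. A call is refused whole if a number of a shift passes 41.7 or a number of a turn 7.16, either way. A call with a gripper value outside its range is refused whole. "claw" is the closure in counts, from 0 (fully open) to 255 (shut), set as the call begins (left out, the last holds). The fingers move at their own pace and stop on an object; "grip_force" is the grip in N (left out, the last holds). Time passes only in rows, so rows that do not move let the fingers close, or fill a call up. It gives the time, the measured TCP pose, the force and the opening at its end, in the units of the state.
- state(): the state, without advancing time (a new reading comes with each control period).
- eyes.camera(name): name is "scene" or "top" or "wrist"; returns a dict with "img" (400x640x3 uint8, red, green, blue), "z_map" (400x640 float32, m along the optical axis (not along the pixel's ray), 0 where there is no reading), "camera_matrix" (3x3 intrinsics, pixels), "eye" and "rotation" of the camera in the world. Camera axes: x right, y down, z forward; pixel columns grow to the right and rows downward; lengths in m; the calibration is good to about 2 mm. A picture is of the moment at which its call begins.
- hand_in(): hands the job in, once; it reports no verdict.
The state is a dict: "t": time; "joint_positions": joint angles; "qvel": joint speeds; "joint_efforts": joint torques, N m; "position": TCP position; "orientation": TCP orientation; "contact_force": force on the tool from outside, world axes, zero at the start; "wrist_torque": the same for the moment, N m; "gripper_width": finger opening in m.
Only numpy, scipy, OpenCV 4.12 (cv2) and the standard library are available. Lean on these libraries where they do the work, as an engineer would, in place of code of your own. Each camera call takes 0.05 s, during which the arm holds its last target. There are 200 camera calls.

## Working session

There is one attempt and no reset: what is moved stays moved. The work goes in short steps, Python scripts to look and compute and a tool call to move; the robot and the scene stay as the last step left them, time stands still between calls to the robot, and variables do not carry over. Pictures are saved under pics/ and viewed, about 8 in all and at most 12, crops included, and the job is handed in when it is done.

Besides the shell and the picture viewer there is one more tool, called as name(argument=value, ...) on one line, values as JSON. servo_tool: Moves the arm, as the interface text tells. Its arguments: {"type":"object","properties":{"series":{"type":"string"},"claw":{"type":"number"},"grip_force":{"type":"number"}},"required":["series"]}

```bash
mkdir -p pics; ls
python3 - <<'E'
from cell import state, eyes
import cv2,numpy as np
for n in("top","scene"):
    c=eyes.camera(n); np.savez(n+'0.npz',**c); cv2.imwrite(f'pics/{n}0.png',c['img'][:,:,::-1]); print(n,c['eye'],np.round(c['rotation'],3).tolist(),c['camera_matrix'].tolist())
s=state(); print(s['t'],s['position'],s['orientation'],s['gripper_width'])
E
```

```text
pics
top [0.4131675  0.06800954 0.80366103] [-2.079, 2.12, -0.238] [[377.7640721635725, 0.0, 315.31271565201763], [0.0, 377.7640721635725, 207.69589245303482], [0.0, 0.0, 1.0]]
scene [1.00595161 0.67194345 0.59502105] [-0.792, -2.397, 1.28] [[473.41218520545834, 0.0, 320.42423907346284], [0.0, 473.41218520545834, 197.25872801831957], [0.0, 0.0, 1.0]]
0.1 [ 0.19700756 -0.48643537  0.40363923] [-2.60409514e+00  1.75493295e+00  2.51819735e-03] 0.08530425849876808
```

View pics/top0.png

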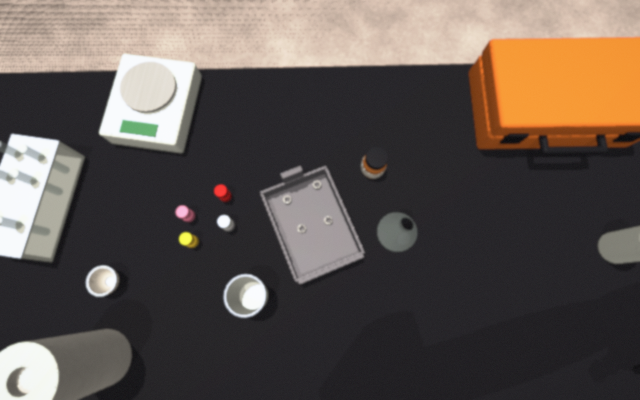

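View pics/scene0.png

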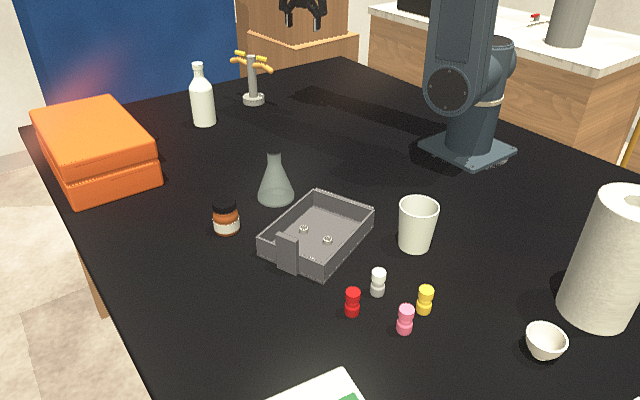

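The pictures show the lug at top px (291,174), with the tray yawed. The beaker is on the left at (246,296), near corner_left. The flask (397,231) and jar (373,163) are on the right, and the caps and vials are left at about (225,222). Next I measure these.

```bash
cat > h.py <<'E'
import numpy as np,cv2
from scipy.spatial.transform import Rotation as R
def cloud(c):
    K=c['camera_matrix'];z=c['z_map'];v,u=np.indices(z.shape)
    p=np.stack([(u-K[0,2])/K[0,0]*z,(v-K[1,2])/K[1,1]*z,z],-1)
    r=np.array(c['rotation']); r=r if r.ndim==2 else R.from_rotvec(r).as_matrix()
    return p@r.T+c['eye']
def pix(c,P):
    r=R.from_rotvec(c['rotation']).as_matrix(); q=(np.asarray(P)-c['eye'])@r; q=q@c['camera_matrix'].T
    return q[...,:2]/q[...,2:]
E
python3 - <<'E'
from h import *
c=dict(np.load('top0.npz'));P=cloud(c);Z=P[...,2]
print('bench z',np.median(Z[200:300,430:560]), P[200,500])
def box(u0,u1,v0,v1,lo,hi):
    q=P[v0:v1,u0:u1].reshape(-1,3);return q[(q[:,2]>lo)&(q[:,2]<hi)]
l=box(272,312,158,190,.065,.1);print('lug',len(l),l.mean(0),cv2.minAreaRect((l[:,:2]*1e3).astype(np.float32)),l[:,2].min(),l[:,2].max())
t=box(250,368,155,290,.035,.055);r=cv2.minAreaRect((t[:,:2]*1e3).astype(np.float32));print('rim',len(t),r,np.median(t[:,2]));print(cv2.boxPoints(r))
for n,b in dict(beaker=(220,272,270,322,.085,.11),flaskfoot=(372,425,205,256,.012,.05),flask=(372,425,205,256,.05,.14),jar=(355,392,142,184,.05,.09),white=(214,236,210,235,.03,.06),red=(212,233,180,204,.03,.06)).items():
    q=box(*b)
    if len(q):print(n,len(q),q.mean(0).round(3),q.min(0).round(3),q.max(0).round(3))
s=box(265,360,180,275,.012,.03);print('weights',len(s))
E
```

```text
bench z -0.000472404867429721 [ 0.60898854 -0.33598496  0.00114068]
lug 163 [0.6558016  0.1147373  0.07742626] ((657.2496337890625, 115.08865356445312), (12.502889633178711, 43.704444885253906), 22.005266189575195) 0.06507562021449165 0.08248220908333792
rim 1261 ((569.5818481445312, 77.63926696777344), (223.41407775878906, 291.5382385253906), 84.968017578125) 0.04411773067127067
[[414.5765  -20.85157]
 [704.99115 -46.42292]
 [724.58716 176.1301 ]
 [434.17255 201.70145]]
beaker 288 [0.416 0.206 0.093] [0.379 0.163 0.085] [0.454 0.239 0.098]
flaskfoot 559 [ 0.534 -0.093  0.03 ] [ 0.504 -0.143  0.012] [ 0.582 -0.064  0.05 ]
flask 430 [ 0.537 -0.097  0.071] [ 0.516 -0.13   0.05 ] [ 0.569 -0.078  0.113]
jar 419 [ 0.688 -0.06   0.069] [ 0.666 -0.083  0.054] [ 0.711 -0.038  0.073]
white 136 [0.564 0.254 0.048] [0.553 0.243 0.035] [0.577 0.267 0.053]
red 134 [0.628 0.263 0.048] [0.618 0.252 0.03 ] [0.641 0.276 0.053]
weights 366
```

Lug top is at (0.657, 0.115, 0.080) with tray yaw about 22°, and its measured size of 12.5×44 mm matches. The beaker is on the left at (0.416, 0.206). I need to shift the world position by (0.460, 0.602) and turn the tool +90° about world z.

servo_tool(series="-19.3 -32.6 0 0 0 0;-19.3 -32.6 0 0 0 0;-19.3 -32.6 0 0 0 0;-19.3 -32.6 0 0 0 0;-19.3 -32.6 0 0 0 0;-19.3 -32.6 0 0 0 0;-19.3 -32.6 0 0 0 0;-19.3 -32.6 0 0 0 0;-19.3 -32.6 0 0 0 0;-19.3 -32.6 0 0 0 0", claw=0)

```text
t: 0.93
position: [0.4274, -0.1836, 0.4043]
orientation: [2.605, -1.756, -0.001]
contact_force: [0.7, -0.6, -0.0]
gripper_width: 0.0855
```

servo_tool(series="-19.3 -32.6 0 0 0 0;-19.3 -32.6 0 0 0 0;-19.3 -32.6 0 0 0 0;-19.3 -32.6 0 0 0 0;-19.3 -32.6 0 0 0 0;-19.3 -32.6 0 0 0 0;-19.3 -32.6 0 0 0 0;-19.3 -32.6 0 0 0 0;-19.3 -32.6 0 0 0 0;-19.3 -32.6 0 0 0 0")

```text
t: 1.77
position: [0.6572, 0.1177, 0.4038]
orientation: [2.605, -1.755, -0.001]
contact_force: [0.2, -1.0, 0.8]
gripper_width: 0.0852
```

servo_tool(series="0 0 5 0 0 -7;0 0 5 0 0 -7;0 0 5 0 0 -7;0 0 5 0 0 -7;0 0 5 0 0 -7;0 0 5 0 0 -7;0 0 5 0 0 -7;0 0 5 0 0 -7;0 0 5 0 0 -7;0 0 5 0 0 -7")

```text
t: 2.6
position: [0.6564, 0.1159, 0.3535]
orientation: [3.141, 0.066, -0.003]
contact_force: [-0.2, -0.7, -0.4]
gripper_width: 0.0856
```

servo_tool(series="0 0 5 0 0 -7;0 0 5 0 0 -7;0 0 5 0 0 -6;0 0 5 0 0 0;0 0 5 0 0 0;0 0 5 0 0 0;0 0 0 0 0 0;0 0 0 0 0 0;0 0 0 0 0 0;0 0 0 0 0 0")

```text
t: 3.43
position: [0.6566, 0.1159, 0.3252]
orientation: [3.084, 0.6, 0.001]
contact_force: [-0.2, 0.6, -0.1]
gripper_width: 0.0856
```

Next, a wrist view to check the lug in the tool frame.

Run:
```python
from cell import state, eyes
from h import *
s=state();c=eyes.camera("wrist");np.savez('w1.npz',**c);cv2.imwrite('pics/w1.png',c['img'][:,:,::-1])
P=cloud(c);T=R.from_rotvec(s['orientation']).as_matrix()
print('toolx',T[:,0],s['position'])
q=P.reshape(-1,3);m=(q[:,2]>.070)&(q[:,2]<.09)&(np.hypot(q[:,0]-.657,q[:,1]-.115)<.035);l=q[m]
if len(l):
    r=cv2.minAreaRect((l[:,:2]*1e3).astype(np.float32));print('lug',len(l),r,np.median(l[:,2]))
    print('lug in tool mm',((np.r_[np.array(r[0])/1e3,.08]-s['position'])@T*1e3).round(1))
```

```text
toolx [9.27024007e-01 3.75001074e-01 8.27254425e-04] [0.65660872 0.11591167 0.32524137]
lug 1005 ((656.6614379882812, 118.03263854980469), (11.738434791564941, 44.213504791259766), 21.773426055908203) 0.07857698394714427
lug in tool mm [  0.6  -2.  245.2]
```

View pics/w1.png

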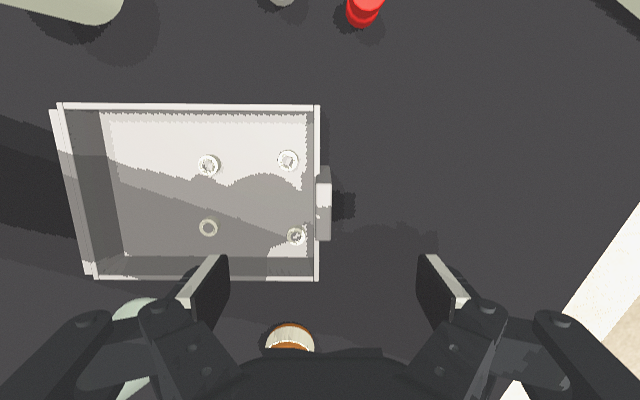

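The wrist picture shows the lug at px (325,203), lying square to the jaws. The offset is only (0.6, −2) mm. I'll descend 100 mm and grip.

servo_tool(series="0.5 -2 15 0 0 0;0 0 20 0 0 0;0 0 20 0 0 0;0 0 15 0 0 0;0 0 12 0 0 0;0 0 10 0 0 0;0 0 8 0 0 0;0 0 0 0 0 0;0 0 0 0 0 0;0 0 0 0 0 0")

```text
t: 4.32
position: [0.6567, 0.118, 0.2259]
orientation: [3.083, 0.601, 0.003]
contact_force: [0.2, -0.7, -0.2]
gripper_width: 0.0855
```

servo_tool(series="0 0 0 0 0 0;0 0 0 0 0 0;0 0 0 0 0 0;0 0 0 0 0 0;0 0 0 0 0 0;0 0 0 0 0 0;0 0 0 0 0 0;0 0 0 0 0 0;0 0 0 0 0 0;0 0 0 0 0 0", claw=255, grip_force=80)

```text
t: 5.15
position: [0.6563, 0.1181, 0.225]
orientation: [-3.083, -0.601, -0.001]
contact_force: [0.6, 1.1, 0.1]
gripper_width: 0.0109
```

The lug is gripped (width 10.9 mm). Now I pitch the lug end up 20° about the low −x bottom edge. In the tool frame that edge is at (−203, 0, 225) mm, so each row is 2° about tool y with a shift of (−8, 0, −7).

servo_tool(series="-4 0 -3.5 0 1 0;-8 0 -7 0 2 0;-8 0 -7 0 2 0;-8 0 -7 0 2 0;-8 0 -7 0 2 0;-8 0 -7 0 2 0;-8 0 -7 0 2 0;-8 0 -7 0 2 0;-8 0 -7 0 2 0;-8 0 -7 0 2 0", grip_force=110)

```text
t: 5.98
position: [0.5768, 0.0859, 0.2786]
orientation: [-2.981, -0.581, -0.501]
contact_force: [0.8, 0.6, -1.2]
gripper_width: 0.0105
```

```bash
cat > look.py <<'E'
import sys
from cell import state, eyes
from h import *
n=sys.argv[1];s=state();T=R.from_rotvec(s['orientation']).as_matrix()
def tw(X): X=np.asarray(X,float);return s['position']+np.stack([X[...,0]-103,-X[...,1],225-X[...,2]],-1)/1e3@T.T
print('tray x',T[:,0].round(3),'y',-T[:,1].round(3),'force',np.round(s['contact_force'],1),'w',s['gripper_width'])
print('low corners L,R z mm',(tw([[-100,75,0],[-100,-75,0]])*1e3).round(1).tolist())
ims=[]
for k in('top','scene'):
    c=eyes.camera(k);im=c['img'][:,:,::-1].copy()
    u,v=pix(c,tw([0,0,0])).astype(int)
    u=np.clip(u,110,530);v=np.clip(v,100,300)
    ims.append(cv2.resize(im[v-100:v+100,u-110:u+110],None,fx=1.8,fy=1.8))
    for j in((-95,70,5),(-95,-70,5)):print(k,'corner crop px',((pix(c,tw(j))-[u-110,v-100])*1.8).round())
cv2.imwrite(f'pics/{n}.png',np.hstack(ims))
E
python3 look.py a
```

```text
tray x [0.876 0.355 0.327] y [-0.376  0.927 -0.   ] force [ 0.8  0.6 -1.2] w 0.010492779388875936
low corners L,R z mm [[438.9, 111.0, -0.4], [495.3, -28.0, -0.4]]
top corner crop px [174. 280.]
top corner crop px [285. 233.]
scene corner crop px [291. 178.]
scene corner crop px [188. 142.]
```

View pics/a.png

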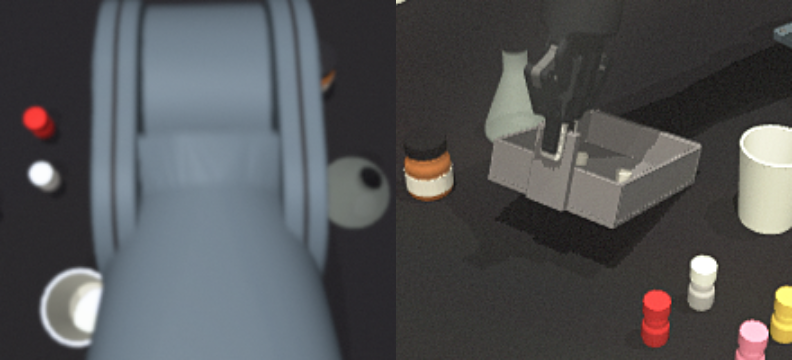

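Pitch is 19°, the weights are sliding toward the low end (scene crop px (610,160) and (625,175)), and nothing has been touched. Now I roll left side down 25° about the left low corner, tool (−203, −75, 225). Each row is −2.5° about x with a shift of (0, −9.9, −3.1).

servo_tool(series="0 -5 -1.5 -1.25 0 0;0 -9.9 -3.1 -2.5 0 0;0 -9.9 -3.1 -2.5 0 0;0 -9.9 -3.1 -2.5 0 0;0 -9.9 -3.1 -2.5 0 0;0 -9.9 -3.1 -2.5 0 0;0 -9.9 -3.1 -2.5 0 0;0 -9.9 -3.1 -2.5 0 0;0 -9.9 -3.1 -2.5 0 0;0 -9.9 -3.1 -2.5 0 0")

```text
t: 6.92
position: [0.5371, 0.176, 0.2882]
orientation: [2.712, 0.431, 0.557]
contact_force: [0.5, -0.2, -3.7]
gripper_width: 0.0102
```

```bash
python3 look.py b
python3 - <<'E'
from cell import eyes
import cv2,numpy as np
c=eyes.camera('wrist');cv2.imwrite('pics/bw.png',c['img'][:,:,::-1])
a=cv2.imread('pics/b.png');w=cv2.resize(c['img'][:,:,::-1],None,fx=.62,fy=.62)
o=np.zeros((608,792,3),np.uint8);o[:360]=a;o[360:608,:397]=w;cv2.imwrite('pics/b2.png',o[:600])
E
```

```text
tray x [0.877 0.355 0.323] y [-0.223  0.897 -0.382] force [ 0.5 -0.2 -3.7] w 0.010239857819405574
low corners L,R z mm [[438.0, 111.8, -0.8], [471.5, -22.7, 56.5]]
top corner crop px [175. 275.]
top corner crop px [288. 242.]
scene corner crop px [284. 201.]
scene corner crop px [197. 124.]
```

View pics/b2.png

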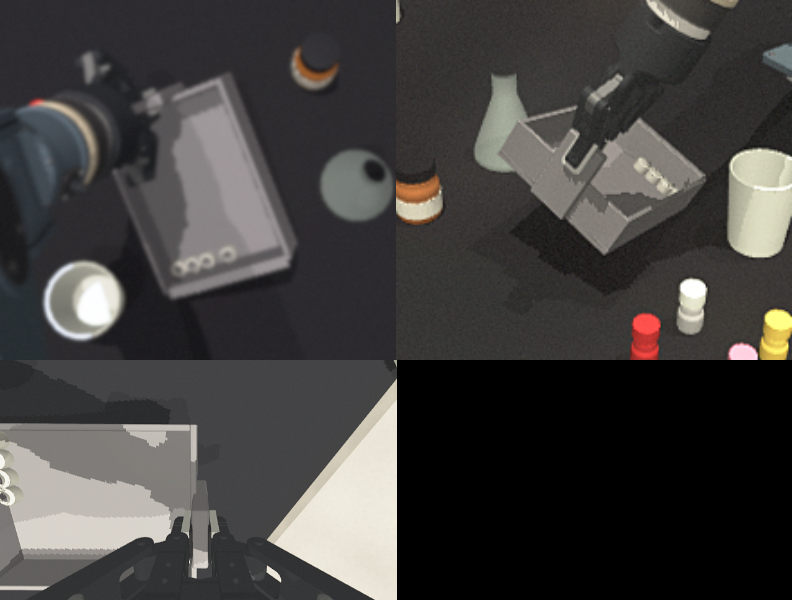

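The four weights are against the −x wall in a row and still travelling left (top crop px (178..228, 268..254)). The glassware is untouched. I'll let them settle and measure them in the tray frame.

servo_tool(series="0 0 0 0 0 0;0 0 0 0 0 0;0 0 0 0 0 0;0 0 0 0 0 0;0 0 0 0 0 0;0 0 0 0 0 0;0 0 0 0 0 0;0 0 0 0 0 0;0 0 0 0 0 0;0 0 0 0 0 0")

```text
t: 7.9
position: [0.5378, 0.1749, 0.2898]
orientation: [2.713, 0.43, 0.561]
contact_force: [-0.6, -0.3, -4.6]
gripper_width: 0.0102
```

```bash
cat > wm.py <<'E'
import sys
from cell import state, eyes
from h import *
s=state();T=R.from_rotvec(s['orientation']).as_matrix()
c=eyes.camera('top');P=cloud(c);q=(P-s['position'])@T*1e3
X,Y,Z=q[...,0]+103,-q[...,1],225-q[...,2]
ok=c['z_map']>0
f=ok&(abs(X)<80)&(abs(Y)<55)&(Z<10);print('floor z med',np.median(Z[f]),len(Z[f]))
m=ok&(X>-93)&(X<90)&(abs(Y)<68)&(Z>13)&(Z<24)
n,l,st,ce=cv2.connectedComponentsWithStats(m.astype(np.uint8))
for i in range(1,n):
    if st[i,4]>8:
        k=l==i;print(st[i,4],'X %.0f..%.0f Y %.0f..%.0f Z %.0f'%(*np.percentile(X[k],[3,97]),*np.percentile(Y[k],[3,97]),np.median(Z[k])),'px',ce[i].round())
u,v=ce[1].astype(int) if 0 else pix(c,s['position']+T@[-.17,-.04,.21]).astype(int)
cv2.imwrite('pics/%s.png'%sys.argv[1],cv2.resize(c['img'][v-60:v+60,u-80:u+80,::-1],None,fx=4,fy=4,interpolation=cv2.INTER_CUBIC))
print('t',s['t'],'crop origin',u-80,v-60)
E
python3 wm.py c
```

```text
floor z med 3.148830142194953 3933
14 X 6..20 Y 67..68 Z 19 px [275. 236.]
9 X -20..-6 Y 67..68 Z 17 px [280. 246.]
20 X -91..-78 Y -3..12 Z 14 px [322. 269.]
18 X -92..-77 Y 17..29 Z 14 px [314. 272.]
13 X -89..-78 Y 33..42 Z 14 px [307. 274.]
33 X -91..-78 Y 49..68 Z 14 px [297. 277.]
t 7.9 crop origin 222 206
```

View pics/c.png

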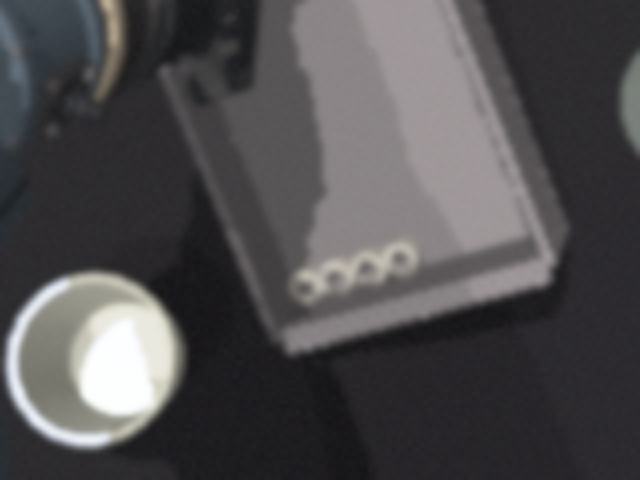

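The weights are packed in one row of four along the −x wall from the corner, with the farthest about 64 mm away. I'd like a tighter cluster. Keeping the roll, I'll briefly ease the pitch to about −8° so the row breaks, then pitch back.

servo_tool(series="6 0 -3 0 -3 0;6 0 -2 0 -3 0;6 0 -2 0 -3 0;6 0 -2 0 -3 0;6 0 -2 0 -3 0;6 0 -2 0 -3 0;6 0 -2 0 -3 0;6 0 -2 0 -3 0;6 0 -2 0 -3 0;0 0 0 0 0 0")

```text
t: 8.78
position: [0.5859, 0.1973, 0.3135]
orientation: [2.723, 0.3, -0.085]
contact_force: [1.1, 0.8, -5.9]
gripper_width: 0.0104
```

```bash
python3 wm.py d; python3 look.py d2
```

```text
floor z med 2.4148474748889015 5650
87 X 23..84 Y 66..68 Z 19 px [263. 238.]
10 X 10..18 Y 66..68 Z 20 px [267. 259.]
15 X -12..3 Y 67..68 Z 19 px [269. 269.]
10 X -54..-46 Y 67..68 Z 19 px [273. 293.]
10 X -86..-80 Y 33..37 Z 14 px [294. 308.]
t 8.7833 crop origin 209 239
tray x [ 0.975  0.198 -0.1  ] y [-0.221  0.898 -0.381] force [ 0.4  0.1 -4.6] w 0.010122863729024264
low corners L,R z mm [[367.6, 135.8, 98.6], [400.8, 1.1, 155.8]]
top corner crop px [153. 293.]
top corner crop px [284. 259.]
scene corner crop px [299. 178.]
scene corner crop px [207. 100.]
```

View pics/d2.png

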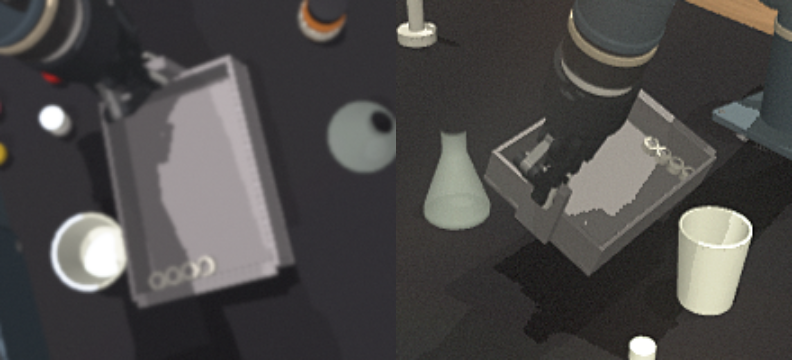

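The row is still intact and the in-plane slope toward the lug is only 6°. The tray edge has come near the beaker, so I move 40 mm away from it first and then pitch a bit more.

servo_tool(series="0 10 0 0 0 0;0 10 0 0 0 0;0 10 0 0 0 0;0 10 0 0 0 0;5 0 -1 0 -2.5 0;5 0 -1 0 -2.5 0;5 0 -1 0 -2.5 0;0 0 0 0 0 0;0 0 0 0 0 0;0 0 0 0 0 0")

```text
t: 9.77
position: [0.6076, 0.1641, 0.3306]
orientation: [2.702, 0.263, -0.261]
contact_force: [0.1, 0.2, -6.0]
gripper_width: 0.0101
```

```bash
python3 wm.py e; python3 look.py e2
```

```text
floor z med 2.707635196999675 6466
60 X 35..88 Y 67..68 Z 19 px [280. 234.]
14 X 16..26 Y 67..68 Z 19 px [283. 255.]
15 X -18..-2 Y 67..68 Z 20 px [285. 272.]
25 X -64..-49 Y 5..17 Z 14 px [320. 290.]
23 X -67..-53 Y 18..35 Z 14 px [312. 295.]
19 X -74..-59 Y 39..48 Z 14 px [304. 301.]
19 X -86..-71 Y 49..60 Z 13 px [298. 310.]
t 9.7667 crop origin 224 240
tray x [ 0.965  0.145 -0.22 ] y [-0.222  0.898 -0.381] force [ 0.3 -0.2 -5.1] w 0.010550603401230109
low corners L,R z mm [[362.8, 108.6, 144.9], [396.0, -26.1, 202.1]]
top corner crop px [146. 299.]
top corner crop px [289. 263.]
scene corner crop px [303. 172.]
scene corner crop px [211.  96.]
```

View pics/e2.png

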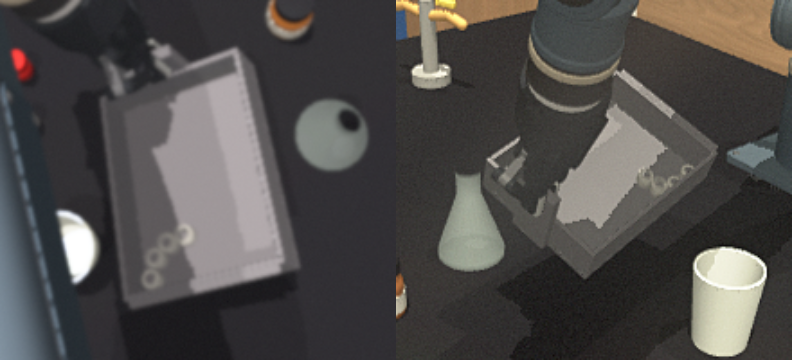

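The row has broken diagonally, with centres at about (−78,57), (−67,45), (−59,27) and (−57,11). The tray is well above and clear of the glassware. I'll add roll so they collapse against the left wall.

servo_tool(series="0 -4 -1 -2.5 0 0;0 -4 -1 -2.5 0 0;0 -4 -1 -2.5 0 0;0 0 0 0 0 0;0 0 0 0 0 0;0 0 0 0 0 0;0 0 0 0 0 0;0 0 0 0 0 0;0 0 0 0 0 0;0 0 0 0 0 0")

```text
t: 10.75
position: [0.6052, 0.1764, 0.328]
orientation: [2.573, 0.27, -0.237]
contact_force: [-0.9, -0.4, -5.3]
gripper_width: 0.0102
```

```bash
python3 wm.py f; python3 look.py f2
```

```text
floor z med 2.4448684609123745 7671
131 X 46..89 Y 50..68 Z 14 px [292. 227.]
34 X 23..50 Y 67..68 Z 19 px [290. 245.]
35 X 9..25 Y 51..68 Z 14 px [297. 254.]
9 X -9..-3 Y 67..68 Z 19 px [293. 268.]
t 10.75 crop origin 233 238
tray x [ 0.964  0.144 -0.222] y [-0.239  0.836 -0.495] force [-0.1 -0.8 -4.8] w 0.010480207636013112
low corners L,R z mm [[365.8, 90.6, 146.7], [401.6, -34.7, 220.9]]
top corner crop px [150. 301.]
top corner crop px [288. 262.]
scene corner crop px [300. 178.]
scene corner crop px [212.  93.]
```

All weights have run up along the left wall, one at X≈17 and three at X≈46–89. I'll pitch back so they come down the left wall, keeping the tray slightly higher.

servo_tool(series="-9 0 2 0 4.5 0;-9 0 2 0 4.5 0;-9 0 2 0 4.5 0;-9 0 2 0 4.5 0;-9 0 2 0 4.5 0;-9 0 2 0 4.5 0;-9 0 2 0 4.5 0;0 0 0 0 0 0;0 0 0 0 0 0;0 0 0 0 0 0")

```text
t: 11.73
position: [0.5468, 0.1535, 0.3175]
orientation: [2.59, 0.466, 0.477]
contact_force: [0.8, 0.0, -4.4]
gripper_width: 0.0103
```

```bash
sed -i 's/abs(Y)<68)/(abs(Y)<64)/; s/(X>-93)/(X>-92)/;s/&((abs/\&(abs/;s/abs(Y)<64)&(Z/abs(Y)<64)\&(Z/' wm.py; grep -n "^m=" wm.py; python3 wm.py g; python3 look.py g2
```

```text
9:m=ok&(X>-92)&(X<90)&(abs(Y)<64)&(Z>13)&(Z<24)
floor z med 2.9415939851513855 5094
11 X 27..32 Y 51..62 Z 14 px [303. 220.]
19 X 13..24 Y 51..62 Z 14 px [306. 225.]
14 X -13..-5 Y 50..62 Z 14 px [312. 238.]
t 11.7333 crop origin 251 203
tray x [0.882 0.399 0.25 ] y [-0.238  0.836 -0.495] force [ 1.1 -0.1 -4.6] w 0.009986971042877692
low corners L,R z mm [[442.4, 50.6, 43.2], [478.1, -74.7, 117.4]]
top corner crop px [180. 283.]
top corner crop px [297. 244.]
scene corner crop px [281. 202.]
scene corner crop px [200. 119.]
```

The weights sit on the left wall, held by wall friction at a 14° pitch. I'll add pitch and take the roll back to a slight left-down, swinging the tray left toward its original place.

servo_tool(series="-8 4 -5 2.5 2 0;-8 4 -5 2.5 2 0;-8 4 -5 2.5 2 0;0 4 2 2.5 0 0;0 4 2 2.5 0 0;0 4 2 2.5 0 0;0 4 2 2.5 0 0;0 4 2 2.5 0 0;0 4 2 2.5 0 0;0 0 0 0 0 0")

```text
t: 12.72
position: [0.5375, 0.1144, 0.3254]
orientation: [2.942, 0.668, 0.567]
contact_force: [0.6, -1.1, -4.4]
gripper_width: 0.0102
```

```bash
python3 wm.py h; python3 look.py h2;python3 - <<'E'
from cell import eyes
import cv2,numpy as np
c=eyes.camera('wrist');a=cv2.imread('pics/h2.png');w=cv2.resize(c['img'][:,:,::-1],None,fx=.62,fy=.62);t=cv2.resize(cv2.imread('pics/h.png'),(330,248))
o=np.zeros((600,792,3),np.uint8);o[:352]=a[:352];o[352:,:397]=w[:248];o[352:,400:730]=t;cv2.imwrite('pics/h3.png',o)
E
```

```text
floor z med 3.495760779073237 1388
t 12.7167 crop origin 230 212
tray x [0.837 0.43  0.338] y [-0.403  0.903 -0.151] force [ 0.2 -0.6 -4.9] w 0.01024886155321555
low corners L,R z mm [[420.3, 97.3, 36.4], [480.8, -38.1, 59.0]]
top corner crop px [181. 286.]
top corner crop px [296. 230.]
scene corner crop px [286. 186.]
scene corner crop px [181. 139.]
```

View pics/h3.png

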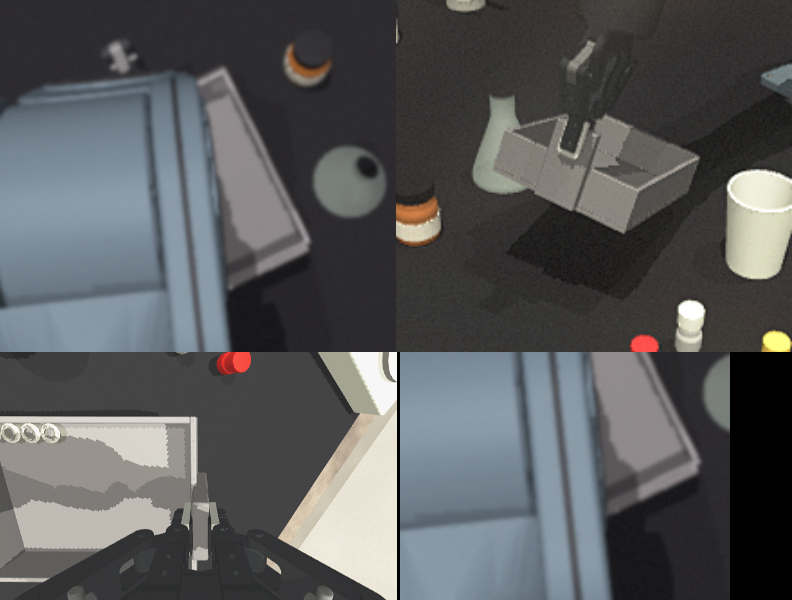

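In the wrist view the weights form a column along the left wall, three seen at (12..50, 433) and the fourth beyond the frame nearer the corner. Rolling gently right-down to about 9° should peel off only the last ones.

servo_tool(series="0 5 0 2.5 0 0;0 5 0 2.5 0 0;0 5 0 2.5 0 0;0 5 0 2.5 0 0;0 5 0 2.5 0 0;0 5 0 2.5 0 0;0 5 0 2.5 0 0;0 0 0 0 0 0;0 0 0 0 0 0;0 0 0 0 0 0")

```text
t: 13.75
position: [0.5517, 0.0846, 0.3257]
orientation: [-2.797, -0.718, -0.44]
contact_force: [-0.8, -0.7, -5.4]
gripper_width: 0.0102
```

```bash
cat > ww.py <<'E'
from cell import state, eyes
from h import *
s=state();T=R.from_rotvec(s['orientation']).as_matrix()
c=eyes.camera('wrist');cv2.imwrite('pics/ww.png',c['img'][:,:,::-1]);P=cloud(c);q=(P-s['position'])@T*1e3
X,Y,Z=q[...,0]+103,-q[...,1],225-q[...,2];ok=c['z_map']>0
print('slopes x,y',T[2,0].round(3),(-T[2,1]).round(3),'t',s['t'])
def tw(X): X=np.asarray(X,float);return s['position']+np.stack([X[...,0]-103,-X[...,1],225-X[...,2]],-1)/1e3@T.T
print('low corners',(tw([[-100,75,0],[-100,-75,0]])*1e3).round().tolist(),'corner_left px',pix(c,tw([-95,70,5])).round(),'min X seen at Y=0,60:',[X[ok&(abs(Y-k)<3)&(Z<10)].min().round() if (ok&(abs(Y-k)<3)&(Z<10)).any() else None for k in(0,40,55)])
f=ok&(abs(X)<80)&(abs(Y)<55)&(Z<10);z0=np.median(Z[f]);print('floor',z0)
m=ok&(X>-93)&(X<80)&(abs(Y)<67)&(Z>z0+12)&(Z<z0+18)
n,l,st,ce=cv2.connectedComponentsWithStats(m.astype(np.uint8))
for i in range(1,n):
    if st[i,4]>40:
        k=l==i;print(st[i,4],'X %.0f..%.0f Y %.0f..%.0f'%(*np.percentile(X[k],[2,98]),*np.percentile(Y[k],[2,98])),'px',ce[i].round())
E
python3 ww.py
```

```text
slopes x,y 0.339 0.136 t 13.75
low corners [[397.0, 125.0, 58.0], [471.0, -4.0, 37.0]] corner_left px [-22. 113.] min X seen at Y=0,60: [np.float64(-97.0), np.float64(-95.0), np.float64(-83.0)]
floor 3.046245866680948
89 X -66..-61 Y 53..65 px [ 20. 133.]
77 X -49..-43 Y 52..65 px [ 53. 134.]
66 X -29..-25 Y 53..65 px [ 86. 134.]
```

Not broken yet (slope 0.136). I'll add small steps.

servo_tool(series="0 2 0 1 0 0;0 2 0 1 0 0;0 0 0 0 0 0;0 0 0 0 0 0;0 0 0 0 0 0;0 0 0 0 0 0;0 0 0 0 0 0;0 0 0 0 0 0;0 0 0 0 0 0;0 0 0 0 0 0")

```text
t: 14.63
position: [0.5536, 0.081, 0.325]
orientation: [-2.763, -0.718, -0.423]
contact_force: [0.3, -0.7, -3.8]
gripper_width: 0.0099
```

```bash
python3 ww.py
```

```text
slopes x,y 0.339 0.17 t 14.6333
low corners [[394.0, 127.0, 61.0], [470.0, 0.0, 35.0]] corner_left px [-22. 113.] min X seen at Y=0,60: [np.float64(-96.0), np.float64(-95.0), np.float64(-82.0)]
floor 3.04877923545223
86 X -67..-60 Y 52..65 px [ 20. 134.]
78 X -49..-43 Y 51..64 px [ 53. 135.]
61 X -30..-25 Y 51..63 px [ 86. 136.]
```

servo_tool(series="0 2 0 1 0 0;0 2 0 1 0 0;0 0 0 0 0 0;0 0 0 0 0 0;0 0 0 0 0 0;0 0 0 0 0 0;0 0 0 0 0 0;0 0 0 0 0 0;0 0 0 0 0 0;0 0 0 0 0 0")

```text
t: 15.52
position: [0.5556, 0.0776, 0.3243]
orientation: [-2.731, -0.718, -0.406]
contact_force: [0.1, 0.3, -5.3]
gripper_width: 0.0102
```

```bash
python3 ww.py
```

```text
slopes x,y 0.339 0.203 t 15.5167
low corners [[391.0, 130.0, 64.0], [468.0, 5.0, 34.0]] corner_left px [-22. 113.] min X seen at Y=0,60: [np.float64(-96.0), np.float64(-95.0), np.float64(-79.0)]
floor 3.028281788026561
85 X -87..-78 Y -7..5 px [ 16. 234.]
83 X -86..-78 Y -26..-13 px [ 24. 262.]
78 X -75..-66 Y -38..-27 px [ 49. 280.]
```

Three broke away: (−82,−1), (−82,−20) and (−70,−32). The last is in a second row. Now I roll firmly left to gather them.

servo_tool(series="0 -11 0 -5.5 0 0;0 -11 0 -5.5 0 0;0 -11 0 -5.5 0 0;0 -11 0 -5.5 0 0;0 -18 -5.5 -4.5 0 0;0 -18 -5.5 -4.5 0 0;0 -18 -5.5 -4.5 0 0;0 0 0 0 0 0;0 0 0 0 0 0;0 0 0 0 0 0")

```text
t: 16.4
position: [0.508, 0.1653, 0.3296]
orientation: [2.718, 0.559, 0.602]
contact_force: [-0.5, -0.9, -4.5]
gripper_width: 0.01
```

```bash
python3 ww.py; python3 wm.py i
```

```text
slopes x,y 0.338 -0.367 t 16.4
low corners [[418.0, 98.0, 38.0], [464.0, -34.0, 93.0]] corner_left px [-21. 114.] min X seen at Y=0,60: [np.float64(-96.0), np.float64(-81.0), np.float64(-86.0)]
floor 3.4905162677145967
74 X -82..-78 Y 21..32 px [  5. 192.]
84 X -86..-78 Y 4..16 px [ 12. 219.]
floor z med 3.057825514750519 4520
20 X -90..-77 Y -2..11 Z 14 px [329. 276.]
23 X -91..-77 Y 21..43 Z 14 px [315. 282.]
12 X -90..-83 Y 11..20 Z 14 px [325. 280.]
13 X -89..-78 Y 52..63 Z 15 px [304. 286.]
t 16.45 crop origin 228 215
```

View pics/i.png

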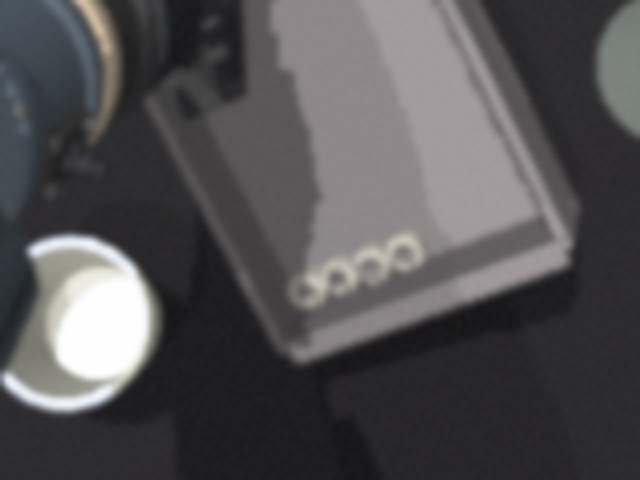

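It is a row again, with the farthest about 64 mm away. There's time for one more try. I'll break the row the first way, which peeled progressively, and reverse earlier, while the weights are diagonal.

servo_tool(series="6.5 4 -2 0 -3.25 0;6.5 4 -2 0 -3.25 0;6.5 4 -2 0 -3.25 0;6.5 4 -2 0 -3.25 0;6.5 4 -2 0 -3.25 0;6.5 4 -2 0 -3.25 0;6.5 4 -2 0 -3.25 0;6.5 4 -2 0 -3.25 0;0 0 0 0 0 0;0 0 0 0 0 0")

```text
t: 17.33
position: [0.5619, 0.1607, 0.3642]
orientation: [2.723, 0.433, -0.02]
contact_force: [-0.3, -0.6, -5.8]
gripper_width: 0.0101
```

```bash
python3 ww.py; python3 wm.py j
```

```text
slopes x,y -0.072 -0.368 t 17.3333
low corners [[356.0, 83.0, 143.0], [401.0, -49.0, 198.0]] corner_left px [-22. 114.] min X seen at Y=0,60: [np.float64(-96.0), np.float64(-94.0), np.float64(-83.0)]
floor 3.2278179585478313
60 X -79..-75 Y 39..48 px [  3. 163.]
80 X -80..-75 Y 22..34 px [ 10. 190.]
82 X -83..-75 Y 4..16 px [ 16. 218.]
floor z med 2.81333495289158 6459
10 X -81..-76 Y 7..16 Z 14 px [336. 307.]
13 X -88..-77 Y -1..3 Z 14 px [343. 308.]
10 X -80..-75 Y 18..29 Z 14 px [328. 309.]
10 X -90..-84 Y 16..25 Z 14 px [333. 314.]
t 17.3833 crop origin 237 245
```

servo_tool(series="5 0 -1 0 -2.9 0;5 0 -1 0 -2.9 0;5 0 -1 0 -2.9 0;0 0 0 0 0 0;0 0 0 0 0 0;0 0 0 0 0 0;0 0 0 0 0 0;0 0 0 0 0 0;-12 0 2 0 7 0;-14 0 3 0 7 0")

```text
t: 18.27
position: [0.5511, 0.1585, 0.3611]
orientation: [2.73, 0.466, 0.102]
contact_force: [0.3, 0.5, -4.2]
gripper_width: 0.0101
```

```bash
python3 ww.py; python3 wm.py k
```

```text
slopes x,y 0.01 -0.368 t 18.2667
low corners [[366.0, 79.0, 122.0], [412.0, -52.0, 178.0]] corner_left px [-22. 114.] min X seen at Y=0,60: [np.float64(-97.0), np.float64(-94.0), np.float64(-90.0)]
floor 3.2889454978394497
70 X -47..-43 Y 56..67 px [ 53. 130.]
58 X -24..-20 Y 56..67 px [ 93. 130.]
66 X -19..-13 Y 40..53 px [111. 157.]
floor z med 3.085310702266426 6006
34 X -15..-2 Y 35..51 Z 14 px [308. 272.]
17 X -20..-11 Y 50..63 Z 15 px [302. 278.]
36 X -49..-35 Y 51..63 Z 14 px [307. 293.]
25 X -81..-67 Y 51..62 Z 14 px [314. 311.]
t 18.3167 crop origin 240 244
```

One weight is now off the wall at (−12,44), with the others on the left wall at X = −78, −45 and −20. I'll pitch down with reduced roll so that one slides alongside the column.

servo_tool(series="-7 4 3 2.5 3.5 0;-7 4 3 2.5 3.5 0;-7 4 3 2.5 3.5 0;-7 4 3 2.5 3.5 0;-7 4 3 2.5 3.5 0;-7 4 3 2.5 3.5 0;0 0 0 0 0 0;0 0 0 0 0 0;0 0 0 0 0 0;0 0 0 0 0 0")

```text
t: 19.2
position: [0.5243, 0.1179, 0.3492]
orientation: [2.973, 0.613, 0.589]
contact_force: [0.4, 0.3, -4.5]
gripper_width: 0.0103
```

```bash
python3 ww.py
```

```text
slopes x,y 0.356 -0.123 t 19.2
low corners [[409.0, 114.0, 59.0], [464.0, -24.0, 78.0]] corner_left px [-22. 113.] min X seen at Y=0,60: [np.float64(-96.0), np.float64(-95.0), np.float64(-85.0)]
floor 3.2778837742151268
85 X -66..-60 Y 55..67 px [ 20. 131.]
76 X -48..-42 Y 54..66 px [ 53. 131.]
64 X -29..-25 Y 55..67 px [ 86. 130.]
```

It is a column again. I'll repeat the right roll but reverse much sooner this time.

servo_tool(series="0 7 0 2.4 0 0;0 7 0 2.4 0 0;0 7 0 2.4 0 0;0 7 0 2.4 0 0;0 7 0 2.4 0 0;0 7 0 2.4 0 0;0 7 0 2.4 0 0;0 0 0 0 0 0;0 0 0 0 0 0;0 0 0 0 0 0")

```text
t: 20.08
position: [0.5441, 0.0734, 0.3483]
orientation: [-2.796, -0.656, -0.467]
contact_force: [-0.5, -1.0, -5.1]
gripper_width: 0.0105
```

```bash
python3 ww.py
```

```text
slopes x,y 0.356 0.15 t 20.0833
low corners [[394.0, 125.0, 80.0], [463.0, -5.0, 57.0]] corner_left px [-22. 113.] min X seen at Y=0,60: [np.float64(-96.0), np.float64(-95.0), np.float64(-82.0)]
floor 3.0995443877344258
82 X -67..-61 Y 51..64 px [ 21. 135.]
78 X -48..-43 Y 50..63 px [ 54. 139.]
72 X -32..-25 Y 49..62 px [ 86. 139.]
```

servo_tool(series="0 3 0 1 0 0;0 3 0 1 0 0;0 3 0 1 0 0;0 0 0 0 0 0;0 0 0 0 0 0;0 0 0 0 0 0;0 -13 0 -6.5 0 0;0 -13 0 -6.5 0 0;0 -13 0 -6.5 0 0;0 -13 -2 -6 0 0")

```text
t: 20.97
position: [0.5243, 0.1122, 0.3509]
orientation: [2.879, 0.562, 0.604]
contact_force: [-1.0, -0.0, -6.1]
gripper_width: 0.0103
```

```bash
python3 ww.py; python3 wm.py l
```

```text
slopes x,y 0.358 -0.216 t 20.9667
low corners [[420.0, 88.0, 58.0], [470.0, -50.0, 90.0]] corner_left px [-22. 114.] min X seen at Y=0,60: [np.float64(-96.0), np.float64(-93.0), np.float64(-79.0)]
floor 3.2924383133744612
93 X -73..-65 Y 39..51 px [ 18. 159.]
64 X -81..-78 Y 27..37 px [  4. 182.]
85 X -85..-78 Y 6..18 px [ 11. 215.]
floor z med 3.486641266434887 3468
56 X -90..-66 Y 20..46 Z 14 px [321. 277.]
18 X -86..-78 Y -1..14 Z 15 px [336. 274.]
19 X -90..-78 Y 45..55 Z 14 px [314. 283.]
t 21.0167 crop origin 235 213
```

Good: one weight is now in a second row at (−70,45). I'll add left roll to pack them.

servo_tool(series="0 -10 -3 -2.5 0 0;0 -10 -3 -2.5 0 0;0 -10 -3 -2.5 0 0;0 -10 -3 -2.5 0 0;0 -8 -2.5 -2 0 0;0 0 0 0 0 0;0 0 0 0 0 0;0 0 0 0 0 0;0 0 0 0 0 0;0 0 0 0 0 0")

```text
t: 21.9
position: [0.5048, 0.1566, 0.3497]
orientation: [2.687, 0.471, 0.621]
contact_force: [0.2, -0.2, -4.0]
gripper_width: 0.0101
```

```bash
python3 ww.py; python3 wm.py m;  python3 look.py m2
python3 - <<'E'
import cv2,numpy as np
a=cv2.imread('pics/m.png');b=cv2.imread('pics/m2.png')
o=np.zeros((600,792,3),np.uint8);o[:270,:360]=cv2.resize(a,(360,270));o[270:]=cv2.resize(b,(792,330)) if 0 else b[:330];o[:270,360:]=cv2.resize(cv2.imread('pics/ww.png'),(432,270));cv2.imwrite('pics/m3.png',o)
E
```

```text
slopes x,y 0.357 -0.396 t 21.9
low corners [[420.0, 88.0, 57.0], [456.0, -45.0, 117.0]] corner_left px [-21. 114.] min X seen at Y=0,60: [np.float64(-96.0), np.float64(-82.0), np.float64(-86.0)]
floor 3.59606325992371
79 X -65..-60 Y 56..67 px [ 21. 130.]
71 X -82..-78 Y 21..32 px [  6. 192.]
floor z med 2.9340093042779785 5136
22 X -75..-61 Y 53..64 Z 15 px [306. 278.]
29 X -89..-78 Y 22..46 Z 14 px [320. 281.]
t 21.95 crop origin 233 215
tray x [0.849 0.389 0.357] y [-0.239  0.886 -0.397] force [ 0.3 -0.4 -5.2] w 0.010452743126763923
low corners L,R z mm [[420.2, 87.7, 57.2], [456.0, -45.2, 116.7]]
top corner crop px [175. 283.]
top corner crop px [298. 245.]
scene corner crop px [281. 208.]
scene corner crop px [193. 131.]
```

View pics/m3.png

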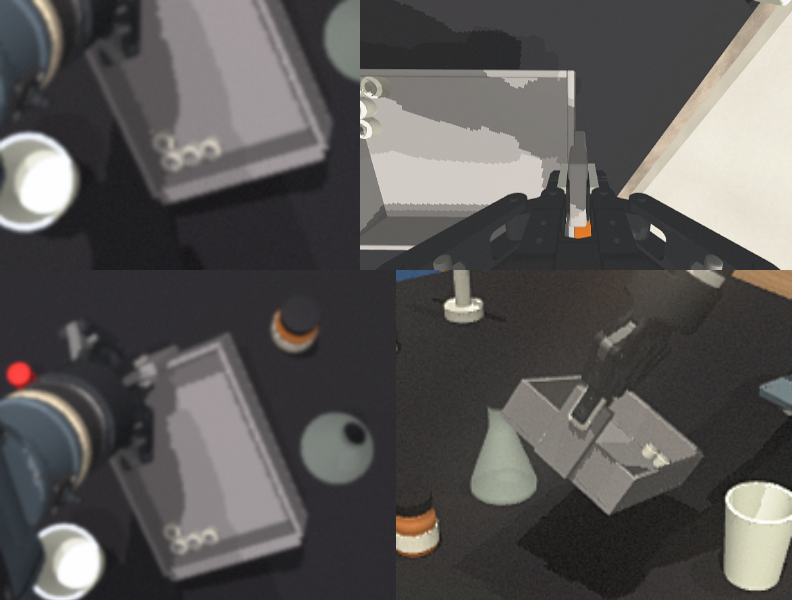

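The weights are now clustered, three in a row from the corner plus one behind at (−68,60), all within about 46 mm of the corner. The tray is held clear in the air at about 32°. Next a hold, a check of the glassware positions and that everything is still, then hand-in.

servo_tool(series="0 0 0 0 0 0;0 0 0 0 0 0;0 0 0 0 0 0;0 0 0 0 0 0;0 0 0 0 0 0;0 0 0 0 0 0;0 0 0 0 0 0;0 0 0 0 0 0;0 0 0 0 0 0;0 0 0 0 0 0")

```text
t: 22.93
position: [0.5044, 0.1573, 0.3495]
orientation: [2.686, 0.472, 0.621]
contact_force: [-0.2, 0.3, -5.2]
gripper_width: 0.0107
```

```bash
python3 ww.py; python3 wm.py n
python3 - <<'E'
from cell import state,eyes
from h import *
s=state();print('qvel max',np.abs(s['qvel']).max(),'force',s['contact_force'])
a=dict(np.load('scene0.npz'));b=eyes.camera('scene')
Pa,Pb=cloud(a),cloud(b)
for n,(x,y,r,lo,hi) in dict(beaker=(.416,.206,.05,.02,.1),flask=(.535,-.095,.055,.01,.06),jar=(.688,-.06,.04,.01,.08),vial=(.564,.254,.025,.01,.06),red=(.628,.263,.025,.01,.06)).items():
    for P in(Pa,Pb):
        m=(np.hypot(P[...,0]-x,P[...,1]-y)<r)&(P[...,2]>lo)&(P[...,2]<hi);q=P[m];print(n,m.sum(),q.mean(0).round(4),q[:,2].max().round(3))
E
```

```text
slopes x,y 0.357 -0.397 t 22.9333
low corners [[420.0, 88.0, 57.0], [456.0, -45.0, 117.0]] corner_left px [-21. 114.] min X seen at Y=0,60: [np.float64(-96.0), np.float64(-82.0), np.float64(-86.0)]
floor 3.6176714031098385
78 X -65..-60 Y 56..67 px [ 21. 130.]
69 X -82..-78 Y 21..32 px [  5. 191.]
floor z med 2.940944004854458 5149
23 X -73..-59 Y 51..62 Z 14 px [306. 277.]
10 X -82..-78 Y 17..28 Z 14 px [325. 279.]
19 X -86..-77 Y 29..49 Z 14 px [318. 282.]
t 22.9833 crop origin 233 215
qvel max 0.0022574504707841745 force [ 0.27799589 -0.72688918 -5.00867719]
beaker 1798 [0.4211 0.2093 0.0672] 0.098
beaker 1795 [0.4211 0.2093 0.0673] 0.098
flask 754 [ 0.5548 -0.0807  0.0329] 0.06
flask 760 [ 0.5547 -0.0806  0.0329] 0.06
jar 874 [ 0.6943 -0.0442  0.0473] 0.072
jar 878 [ 0.6943 -0.0443  0.0471] 0.072
vial 364 [0.5685 0.2637 0.0356] 0.053
vial 365 [0.5685 0.2638 0.0355] 0.054
red 398 [0.6332 0.2731 0.0362] 0.053
red 402 [0.6332 0.2729 0.0361] 0.054
```

Nothing has moved among the glassware, and the tray and weights are still.

```bash
python3 -c "
from cell import hand_in;print(hand_in())"
```

```text
the job is handed in; nothing more can be done
None
```

The job is handed in: all four weights are packed in the tray's near-left corner, the one nearest the beaker. I took the tray by its lug, pitched the lug end up and rolled the left side down.

- **Weights:** the first tilt left them in a straight row along the low end wall, the farthest about 64 mm from the corner. I tilted back and forth a few more times until they bunched up. They ended as three along the end wall with one behind, all within about 46 mm of the corner. The last views did not resolve each weight separately: the one deepest in the corner was seen in the last picture viewed but not separately measured.
- **Tray:** it was still gripped at hand-in and held at about 32° in mid-air. Its lowest corner was about 57 mm above the bench, leaning on nothing. Nothing was moving in the last check, and the force on the wrist was about 5 N, roughly the tray's weight.
- **Glassware:** the beaker, flask, jar, vial and a neighbouring cap are all within 0.3 mm of where they started, from scene-camera depth before and after. During the re-tilting, the tray's side wall came within about 4 mm of the beaker by my estimate, without touching it.
- **Time:** about 23 s of the 40 s allowed.

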